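# Fit the push nuts to the sample carousel's roller shafts and park it

## Robot

A 6-joint arm with a two-finger parallel gripper is mounted at the origin on a cart in front of the work surface, level with it; the furniture and walls round the work are solid. World frame = base frame: x ahead of the robot, y to its left, z up, the work surface at z = 0. Lengths are in m, angles in rad, forces in N, time in s.
With the tool pointing down it reaches from about 0.375 to 0.75 m from the base axis. Payload 9 kg.
Tool frame: the origin (TCP) lies on the centre line of the jaws, within the pads' length; the fingertips stand 11 mm ahead of it and the grasp point (between the pads) lies 8 mm behind it (manip.finger_overhang is the distance from the TCP to the fingertips, in m); z points along the fingers, y is the line along which they close (so a half turn about z gives the same grasp; the last joint's range is limited). The gripper opens to 85 mm and grips with 20 to 120 N. Pads are 22 mm wide; open, the fingers measure 114 mm over their backs; the gripper's body (76 mm by 85 mm) begins 54 mm behind the grasp point. The pads swing forward as they close: fully open they stand 13 mm farther back than shut.
Start: joints at [0.939, 0.104, 0.097, 1.564, 0, 1.353], TCP at [0.241, 0.549, 0.242] pointing down, gripper open.
Joint ranges: [-2.99, 2.99], [-0.84, 1.86], [-1.1, 1.16], [-1.84, 2.11], [-1.51, 1.56], [-3.14, 3.14]. Speed limits (rad/s): [2.22, 2.22, 2.57, 3.14, 3.14, 3.14].

## Interface

Orientations are given as a rotation vector (axis times angle).
In Python, from cell import manip, read_camera, camera_info, workorder gives the robot as it stands.
- The arm moves only by the shell command python3 -m crank 'ROWS' [FORCE]. ROWS is JSON, a list that holds one entry, the list of rows, each a list of 5 numbers: the shift along the world's x, y, z in units of 40 mm (1.0 is 40 mm), then the turn about the world's z in units of 5 degrees (1.0 is 5 degrees), then the finger opening in mm, from 0 to 85.4. In form: [[[dx, dy, dz, roll, claw], ...]]. A call has 1 to 20 rows; each row shifts and turns the commanded pose from where the row before left it; what a row does not reach is not made up. A row lasts 1/12 s, in which the tool goes at most 41.7 mm and 7.16 degrees, less where a joint would pass 70% of its speed; a pose out of reach is approached as far as the arm can. A call is refused whole if a number of a shift passes 1 or a number of a turn 1, either way. A call with a gripper value outside its range is refused whole. The fingers move at their own pace and stop on an object; FORCE is the grip in N (left out, the last holds). Time passes only in rows, so rows that do not move let the fingers close. It gives the time, the measured TCP pose, the force and the opening at its end, in the units of the state.
- manip.state(): the state, without advancing time (a new reading comes with each control period).
- read_camera(name): name is "side" or "top" or "wrist"; returns the picture (480x640x3 uint8, red, green, blue); there is no depth.
- camera_info(name): a dict with "fov_y" (degrees; the focal length in pixels is half the picture's height over the tangent of half this angle, whatever the lens; pixels are square), "cx", "cy" (the principal point, pixels), "k1" (the pictures are not rectified: a ray, as slopes to the right and down, at radius r is drawn at 1 + k1 r^2 times it, then the intrinsics apply), "rvec" (rotation vector, rad) and "tvec" (3), from world to camera coordinates, as OpenCV has them. Camera axes: x right, y down, z forward; pixel columns grow to the right and rows downward; lengths in m; the calibration is good to about 2 mm. A picture is of the moment at which its call begins: read the wrist's pose just before it. camera_info takes no time and is no camera call; for the wrist camera it gives the pose at the moment of the call.
- workorder.job_done(): hands the job in, once; it reports no verdict.
The state is a dict: "t": time; "joint_positions": joint angles; "qd": joint speeds; "tau": joint torques, N m; "ee_pos": TCP position; "ee_rot": TCP orientation; "ft_force": force on the tool from outside, world axes, zero at the start; "wrist_torque": the same for the moment, N m; "finger_gap": finger opening in m.
Only numpy, scipy, OpenCV 4.12 (cv2) and the standard library are available. Lean on these libraries where they do the work, as an engineer would, in place of code of your own. Each camera call takes 0.05 s, during which the arm holds its last target. There are 200 camera calls.

## Task

Press every push nut that lies in the metal tray onto a bare roller shaft of the sample carousel, one nut to a shaft, straight down until it sits fully home, flat on its white roller; turn the carousel by its spokes to bring each shaft you use into the slot of the clear guard. Then park the carousel with its square knob in line with the steel pointer, and leave the vial, the tin and the tape roll undisturbed.

Things in the scene. Friction and masses are not known exactly. Their poses are not given: they have to be found in the camera images.
- carousel: Fixed base of the sample carousel: round grey pedestal, 100 mm across its foot, carrying the turning rotor and, on a post 140 to 157 mm from the axis at the right rear (towards 55 degrees right of straight back), a clear guard plate. Origin on the desk (z = 0) under the rotor's axis, z up; its -x is the front, roughly towards the robot.
- slot (a point): Middle of the working place in the guard's slot, 60 mm in front of the axis, 126 mm above the desk (top of the guard, which is 4 mm thick). The guard reaches 65 mm in front of the axis, 80 mm to either side and behind; its slot is 76 mm wide, open to the front, and runs back to 30 mm behind the axis. One shaft at a time fits in it, and only there can a nut be put on.
- pointer (a point): Top of the fixed steel pointer, 8 x 5 mm, 22 mm tall, its top 78 mm above the desk, straight in front of the axis and 142 mm from it, on an arm below the spokes.
- park (a point): Fixed point straight in front of the axis, 115 mm from it and 108 mm above the desk: where the centre of the square knob's top stands when the knob is in line with the pointer.
- rotor (a joint): Angle of the rotor about the vertical (rad), anticlockwise from above; 0 or any number of whole turns is parked, square knob in line with the pointer. Turns without end and stays where it is left (friction 0.12 N m, about 1 N at a peg).
- hub (a point): Top of the low hub (22 mm across) on the rotor's axis, 82 mm above the desk. The rotor is an aluminium disc of 85 mm radius, top face 74 mm above the desk; four spokes (62 to 72 mm above the desk) reach 125 mm from the axis, and four shafts stand half way between them in angle.
- square_knob (a point): Centre of the top of the square black knob (20 x 20 mm, 36 mm tall, 72 to 108 mm above the desk, two faces along its spoke) on the end of one spoke, 115 mm from the axis.
- peg1 (a point): Centre of the top of a round black peg (14 mm thick, 36 mm tall, 72 to 108 mm above the desk) on a spoke end, 115 mm from the axis, 90 degrees anticlockwise of the square knob. Pegs and knob can be pushed or pinched to turn the rotor.
- peg2 (a point): The same on the spoke opposite the square knob.
- peg3 (a point): The same on the spoke 90 degrees clockwise of the square knob.
- seat1 (a point): Where a nut's centre lies when fully home, 92 mm above the desk, on the axis of a plain steel shaft (10 mm thick, round top 109 mm above the desk, 60 mm from the rotor's axis, 45 degrees anticlockwise of the square knob). The nut then lies on the flat top, 84 mm above the desk, of the white roller (32 mm across). Turns with the rotor.
- nut1: Toothed push nut: grey knurled plastic ring, 36 mm outside, 16 mm thick, 14 mm bore with sprung steel teeth at half height; 39 g. Origin at its centre, z along the bore; both faces alike. Lies flat in the metal tray (floor 2 mm above the desk, rim 52 mm). Let go on a shaft it perches about 15 mm above home; pressing it down takes up to some 15 N, and it stays. Absent in some runs.
- seat2 (a point): The same for the shaft 135 degrees anticlockwise of the square knob.
- nut2: The same; absent in some runs.
- seat3 (a point): The same for the shaft 225 degrees anticlockwise of the square knob.
- nut3: The same; absent in some runs.
- seat4 (a point): The same for the shaft 315 degrees anticlockwise of the square knob.
- nut4: The same; absent in some runs.
- metal_tray: Open metal tray fixed on the desk, in which the nuts lie: floor 2 mm above the desk, upright walls 2 mm thick, their top 52 mm above the desk. In its own frame (origin on the desk, z up) the inside reaches x from -152 to 154 mm and y from -258 to 238 mm.
- vial_c: Bystander: glass vial with a screw cap, 28 mm across, 58 mm tall, upright on the desk; origin under its centre, z up.
- septa_tin: Bystander: flat round tin, 67 mm across, 26 mm tall, in the metal tray; origin under its centre.
- tape_roll: Bystander: roll of thread tape on a spool, 50 mm across, 14 mm tall, on the desk beside the tray; origin under its centre.
Mind the look-alikes: they are no part of the job. Leave any turquoise look-alike of the nut3 alone.

How it is judged:
At the end, for the whole second after the job is handed in: Every push nut present sits on a shaft of the carousel with its centre within 3 mm of the fully home place and its bore upright within 7 degrees; the square knob's centre stands within 6 mm of the park point; rotor and nuts are at rest ((distance between nut1 and seat1 below 0.003 m or distance between nut1 and seat2 below 0.003 m or distance between nut1 and seat3 below 0.003 m or distance between nut1 and seat4 below 0.003 m) and (distance between nut2 and seat1 below 0.003 m or distance between nut2 and seat2 below 0.003 m or distance between nut2 and seat3 below 0.003 m or distance between nut2 and seat4 below 0.003 m) and (distance between nut3 and seat1 below 0.003 m or distance between nut3 and seat2 below 0.003 m or distance between nut3 and seat3 below 0.003 m or distance between nut3 and seat4 below 0.003 m) and (distance between nut4 and seat1 below 0.003 m or distance between nut4 and seat2 below 0.003 m or distance between nut4 and seat3 below 0.003 m or distance between nut4 and seat4 below 0.003 m) and angle between the z axis of each of nut1, nut2, nut3, nut4 and the z axis of carousel, either way round below 0.12 rad and horizontal distance between square_knob and park below 0.006 m and not (velocity of joint rotor above 0.05 rad/s) and not (velocity of joint rotor below -0.05 rad/s) and linear speed of each of nut1, nut2, nut3, nut4 below 0.02 m/s); the robot touches nothing.
It fails at once if the vial is shoved more than 3 cm (distance of vial_c from where it was at the start of the episode above 0.03 m).
It fails at once if the tin is shoved more than 3 cm (distance of septa_tin from where it was at the start of the episode above 0.03 m).
It fails at once if the tape roll is shoved more than 3 cm (distance of tape_roll from where it was at the start of the episode above 0.03 m).
It fails at once if the vial is tipped over (angle between vial_c's own z axis and vertical above 0.5 rad).
Of nut1, nut2, nut3, nut4 only 3 to 4 are there at a start; the rules pass over those that are not, and their reading is None.
At some moment in a run one of nut1, nut2, nut3, nut4 may be knocked a few centimetres aside while the robot is not near it.
Once in a run the grip may slacken for a moment while it holds something.
It also fails if it takes over 210 s, if anything falls off the work surface, if the arm or the gripper's body presses on something with over 40 N, if the wrist force passes 120 N, or if a joint passes its speed limit or range.

## Working session

There is one attempt and no reset: what is moved stays moved. The work goes in short steps, Python scripts to look and compute and a shell command to move; the robot and the scene stay as the last step left them, time stands still between calls to the robot, and variables do not carry over. Pictures are saved under pics/ and viewed, on a budget of 14 in all, crops included, one or two more only if the job needs it, and the job is handed in when it is done.

```bash
ls; mkdir -p pics
cat > h.py <<'E'
import numpy as np, cv2
from cell import manip, read_camera, camera_info, workorder
def cam(name):
    i=camera_info(name); im=read_camera(name); return im,i
def save(im,fn): cv2.imwrite('pics/'+fn,cv2.cvtColor(im,cv2.COLOR_RGB2BGR))
def KR(i):
    f=240/np.tan(np.radians(i['fov_y'])/2); R=cv2.Rodrigues(np.array(i['rvec'],float))[0]
    return f,R,np.array(i['tvec'],float)
def ray(i,u,v):
    f,R,t=KR(i); K=np.array([[f,0,i['cx']],[0,f,i['cy']],[0,0,1]])
    p=cv2.undistortPoints(np.array([[[u,v]]],float),K,np.array([i['k1'],0,0,0]))[0,0]
    return -R.T@t, R.T@np.array([p[0],p[1],1])
def onz(i,u,v,z):
    o,d=ray(i,u,v); return o+d*(z-o[2])/d[2]
def cross(i1,p1,i2,p2):
    o1,d1=ray(i1,*p1);o2,d2=ray(i2,*p2)
    s=np.linalg.lstsq(np.c_[d1,-d2],o2-o1,rcond=None)[0]
    a,b=o1+d1*s[0],o2+d2*s[1]; return (a+b)/2,np.linalg.norm(a-b)
def proj(i,P):
    f,R,t=KR(i); K=np.array([[f,0,i['cx']],[0,f,i['cy']],[0,0,1]])
    return cv2.projectPoints(np.array(P,float).reshape(-1,1,3),np.array(i['rvec'],float),t,K,np.array([i['k1'],0,0,0]))[0][:,0]
E
python3 - <<'E'
from h import *
for n in ['top','side','wrist']:
    im,i=cam(n); save(im,n+'0.png'); print(n,i, -KR(i)[1].T@KR(i)[2])
print(manip.state())
E
```

```text
pics
top {'fov_y': 42.1567185503575, 'cx': 319.14582713892077, 'cy': 238.76620420889486, 'k1': -0.20525423162900483, 'rvec': array([ 2.14396315, -2.08903538,  0.21718978]), 'tvec': array([-0.11411694,  0.59236781,  1.24744497])} [ 0.33332917 -0.09824131  1.34137301]
side {'fov_y': 49.59742481203576, 'cx': 314.2257254648707, 'cy': 236.0691047314637, 'k1': -0.11049532001282139, 'rvec': array([ 2.16695697, -0.70696081,  0.32614826]), 'tvec': array([-0.5214529 ,  0.25101153,  0.74371177])} [ 0.18127368 -0.64481468  0.66285821]
wrist {'fov_y': 61.692640027269135, 'cx': 321.8793815623496, 'cy': 241.05573197587185, 'k1': 0.00645704282424996, 'rvec': array([-2.40864222, -1.57282183, -0.23868931]), 'tvec': array([-0.60042364, -0.03794483,  0.37933373])} [0.17110575 0.5813416  0.3722999 ]
{'t': 0.15, 'joint_positions': array([9.39306064e-01, 1.04565718e-01, 9.66980441e-02, 1.56389336e+00,
       2.48671886e-06, 1.35309171e+00]), 'qd': array([-1.24438950e-03, -3.09673832e-03,  4.25684104e-03,  9.20496868e-07,
        1.36581715e-03,  2.76173953e-04]), 'tau': array([ 1.95091547e-03, -5.57354307e+01,  5.04009140e+01,  1.24666071e-02,
       -3.27572197e-04, -7.96852930e-06]), 'ee_pos': array([0.24110643, 0.54918336, 0.24172644]), 'ee_rot': array([-6.45263744e-01, -3.07420333e+00,  1.37901708e-03]), 'ft_force': array([-0.80134158, -0.37605295,  0.01927975]), 'wrist_torque': array([-0.03212049, -0.00290308, -0.01052403]), 'finger_gap': 0.08568796599626706}
```

View pics/top0.png

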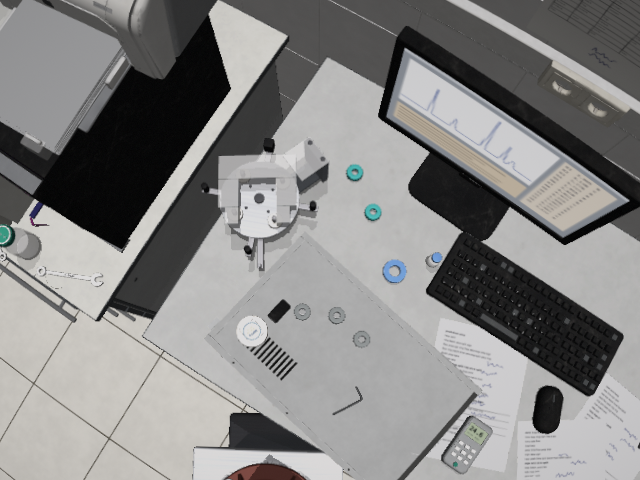

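View pics/side0.png

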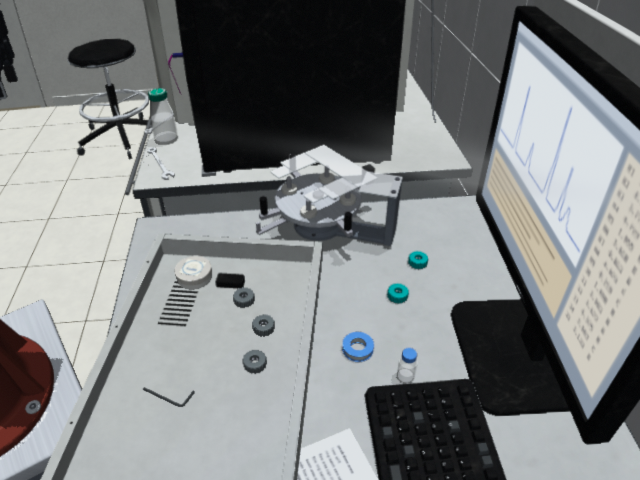

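Top: three grey rings in the tray at (302,312), (337,315), (362,339). Look-alikes: turquoise rings at (355,172) and (373,212), the blue tape roll at (395,271), the tin at (252,331). By the description the three grey ones are the nuts. The carousel is at about (259,198) and the vial at (434,259).

Run:
```python
from h import *
T=cv2.imread('pics/top0.png');S=cv2.imread('pics/side0.png')
a=cv2.resize(T[125:275,190:340],(400,400),interpolation=cv2.INTER_CUBIC)
b=cv2.resize(T[285:365,280:387],(400,300),interpolation=cv2.INTER_CUBIC)
c=cv2.resize(S[140:250,250:405],(400,284),interpolation=cv2.INTER_CUBIC)
d=cv2.resize(S[270:380,220:290],(191,300),interpolation=cv2.INTER_CUBIC)
o=np.zeros((600,800,3),np.uint8);o[:400,:400]=a;o[:284,400:]=c;o[300:,400:591]=d
o[400:,:400]=b[50:250]
cv2.imwrite('pics/c1.png',o)
it=camera_info('top');is_=camera_info('side')
print('tcp px',proj(it,[[.241,.549,.242]]))
def blobs(im,i,lo,hi,box,z,name):
    x0,y0,x1,y1=box;g=cv2.cvtColor(im[y0:y1,x0:x1],cv2.COLOR_BGR2GRAY)
    m=cv2.morphologyEx(((g>lo)&(g<hi)).astype(np.uint8),cv2.MORPH_CLOSE,np.ones((5,5)))
    n,l,s,c=cv2.connectedComponentsWithStats(m)
    for k in range(1,n):
        if s[k,4]>60:
            (u,v),(w,h),ang=cv2.minAreaRect(np.argwhere(l==k)[:,::-1].astype(np.float32)); print(name,s[k],(u+x0).round(1),(v+y0).round(1),round(w),round(h),onz(i,u+x0,v+y0,z).round(4))
blobs(T,it,0,140,(285,295,380,355),.018,'top')
blobs(S,is_,0,110,(225,280,285,380),.014,'side')
for p in [(355,172),(373,212),(395,271),(252,331),(434,259)]: print(p,onz(it,*p,.02).round(3))
```

```text
tcp px [[-30.0294194  395.18563525]]Traceback (most recent call last):
  File "<stdin>", line 19, in <module>
  File "<stdin>", line 18, in blobs
AttributeError: 'float' object has no attribute 'round'
```

View pics/c1.png

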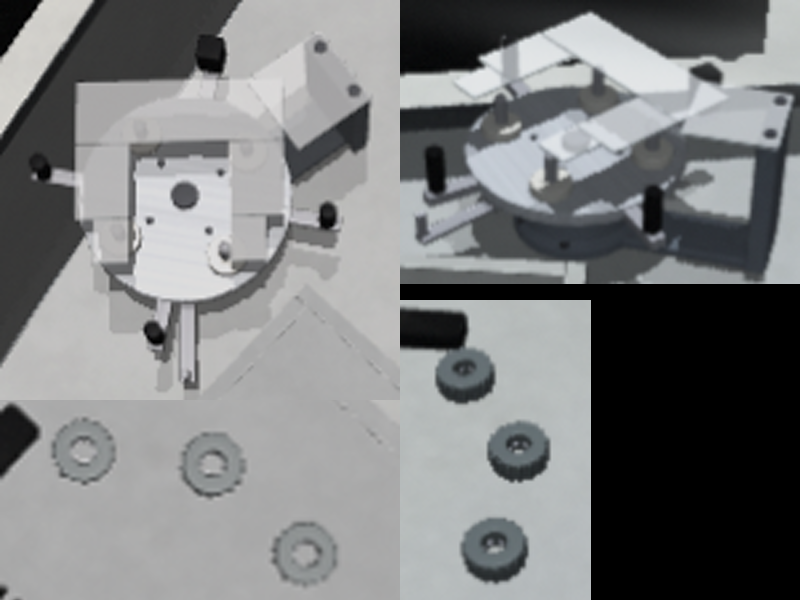

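Run:
```python
from h import *
T=cv2.imread('pics/top0.png');S=cv2.imread('pics/side0.png')
it=camera_info('top');is_=camera_info('side')
print('nadir',proj(it,[[.333,-.098,0]]))
def blobs(im,i,lo,hi,box,z,name,amin=60):
    x0,y0,x1,y1=box;g=cv2.cvtColor(im[y0:y1,x0:x1],cv2.COLOR_BGR2GRAY)
    m=cv2.morphologyEx(((g>lo)&(g<hi)).astype(np.uint8),cv2.MORPH_CLOSE,np.ones((5,5)))
    n,l,s,c=cv2.connectedComponentsWithStats(m)
    for k in range(1,n):
        if s[k,4]>amin:
            (u,v),(w,h),ang=cv2.minAreaRect(np.argwhere(l==k)[:,::-1].astype(np.float32)); print(name,s[k],round(u+x0,1),round(v+y0,1),round(w),round(h),onz(i,u+x0,v+y0,z).round(4))
blobs(T,it,0,150,(285,295,380,355),.012,'top')
blobs(S,is_,0,125,(225,282,285,380),.010,'side')
for p in [(355,172),(373,212),(395,271),(252,331),(434,259)]: print(p,onz(it,*p,.02).round(3))
print('hub',onz(it,259,198.1,.082)); h=onz(it,259,198.1,.082)
print('pointer',onz(it,260.5,266.3,.078))
for n,p in dict(knob=(268.5,143.5),left=(205,186.5),right=(313,204),front=(247,249)).items():
    P=onz(it,*p,.108); d=P-h; print(n,P.round(4),np.hypot(*d[:2]).round(4),np.degrees(np.arctan2(d[1],d[0])).round(1))
```

```text
nadir [[315.53044015 365.01957442]]
top [  0   5  26  21 298] 296.9 310.6 27 17 [ 0.4473 -0.0552  0.012 ]
top [ 43  12  18  18 246] 336.2 315.4 17 17 [ 0.4392 -0.1393  0.012 ]
top [ 67  36  18  17 243] 360.5 339.0 16 17 [ 0.3901 -0.192   0.012 ]
side [  0   0  30  26 482] 240.2 292.0 32 22 [ 0.4492 -0.0474  0.01  ]
side [ 27  33  23  22 395] 263.0 325.5 21 22 [ 0.4411 -0.1368  0.01  ]
side [ 18  68  24  24 454] 254.5 361.5 23 23 [ 0.392  -0.1911  0.01  ]
(355, 172) [ 0.757 -0.175  0.02 ]
(373, 212) [ 0.666 -0.215  0.02 ]
(395, 271) [ 0.537 -0.264  0.02 ]
(252, 331) [0.4   0.038 0.02 ]
(434, 259) [ 0.565 -0.349  0.02 ]
hub [0.67434114 0.02959492 0.082     ]
pointer [0.53054092 0.02035534 0.078     ]
knob [0.7866 0.0128 0.108 ] 0.1135 -8.5
left [0.6896 0.1406 0.108 ] 0.1121 82.2
right [ 0.6576 -0.0843  0.108 ] 0.1151 -98.4
front [0.5604 0.0464 0.108 ] 0.1152 171.6
```

```bash
python3 -m crank '[[[0.5,-0.79,0,0.2,45],[0.5,-0.79,0,0.2,45],[0.5,-0.79,0,0.2,45],[0.5,-0.79,0,0.2,45],[0.5,-0.79,0,0.2,45],[0.5,-0.79,0,0.2,45],[0.5,-0.79,0,0.2,45],[0.5,-0.79,0,0.2,45],[0.5,-0.79,0,0.2,45],[0.5,-0.79,0,0.2,45],[0.5,-0.79,0,0.2,45],[0.5,-0.79,0,0.2,45],[0.5,-0.79,0,0.2,45],[0.5,-0.79,0,0.2,45],[0.5,-0.79,0,0.2,45],[0.48,-0.73,0,0,45],[0,0,0,0,45],[0,0,0,0,45],[0,0,0,0,45]]]' 60
cat >> h.py <<'E'
def tool():
    s=manip.state(); R=cv2.Rodrigues(np.array(s['ee_rot']))[0]
    yaw=np.degrees(np.arctan2(R[1,1],R[0,1]))
    print('t',round(s['t'],2),'tcp',s['ee_pos'].round(4),'yaw',yaw.round(2),'tilt',np.degrees(np.arccos(-R[2,2])).round(2),'F',s['ft_force'].round(1),'gap',round(s['finger_gap'],4),'j',s['joint_positions'].round(2)); return s,R,yaw
E
python3 - <<'E'
from h import *
tool(); im,i=cam('wrist'); save(im,'w1.png'); print(-KR(i)[1].T@KR(i)[2], KR(i)[1][2])
E
```

```text
t: 1.73
ee_pos: [0.5601, 0.0464, 0.242]
ee_rot: [-0.239, -3.131, -0.001]
ft_force: [-0.6, 0.6, 0.1]
finger_gap: 0.045
t 1.73 tcp [0.5601 0.0464 0.242 ] yaw 81.26 tilt 0.06 F [-0.6  0.6  0.1] gap 0.045 j [-0.15 -0.01 -0.02  1.56  0.    0.  ]
[0.4845639  0.05919572 0.37277792] [ 0.29493467 -0.04528407 -0.95444376]
```

View pics/w1.png

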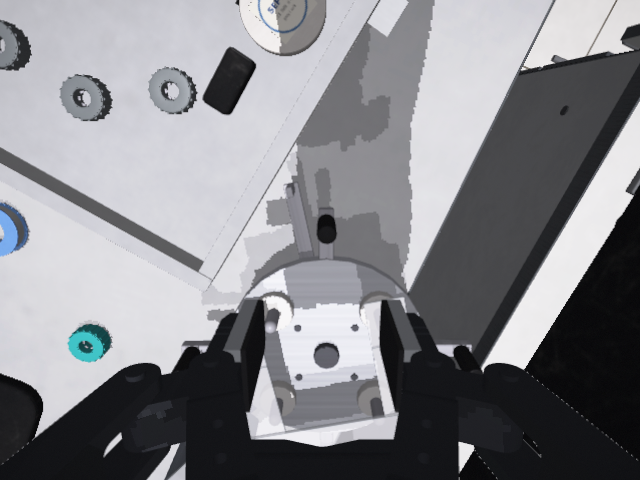

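Run:
```python
from h import *
i=camera_info('wrist'); it=camera_info('top'); is_=camera_info('side')
print('hub',onz(i,326,356,.082)); print('pegtop',onz(i,327,234,.108))
print('hub 2view',cross(i,(326,356),it,(259,198.1)))
print('peg 2view',cross(i,(327,234),it,(247,249)))
# nut tops: centre of top-face in both
print('nutA',cross(i,(171,91),it,(302.3,311.5)))
print('nutB',cross(i,(82,97.5),it,(336.5,315)))
print('shaft a (front-right) top',onz(i,272,328,.109), 'pointer', onz(i,291,187,.078))
im=cv2.imread('pics/w1.png'); o=cv2.resize(im[160:410,200:450],(750,750))[:600]
cv2.imwrite('pics/c2.png',o)
```

```text
hub [0.6741353  0.03414426 0.082     ]
pegtop [0.56191445 0.05138949 0.108     ]
hub 2view (array([0.67691143, 0.03194886, 0.07604045]), np.float64(0.003897775777821061))
peg 2view (array([0.56532374, 0.04968673, 0.09044937]), np.float64(0.00405452731646646))
nutA (array([ 0.44580152, -0.06627764,  0.0029578 ]), np.float64(0.0013708935718521286))
nutB (array([ 0.43995728, -0.13990583,  0.00943133]), np.float64(0.0006400158445940824))
shaft a (front-right) top [0.62699428 0.00063938 0.109     ] pointer [0.53092572 0.02951907 0.078     ]
```

View pics/c2.png

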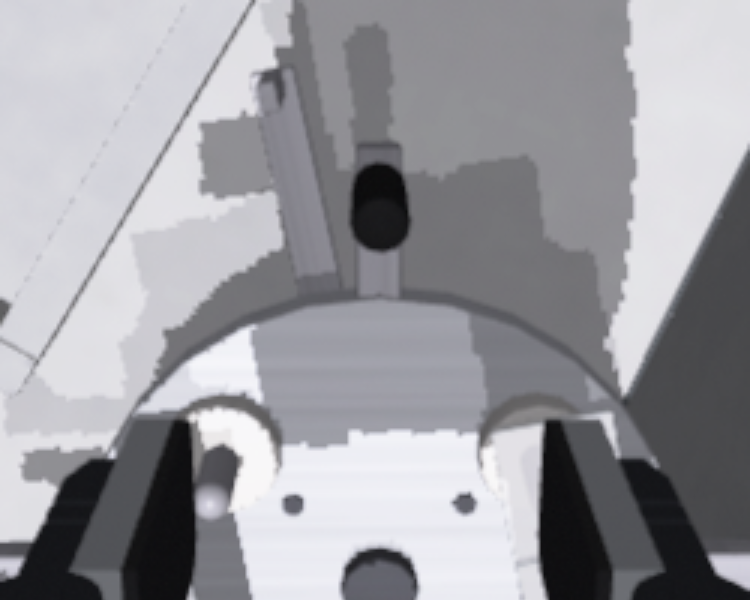

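```bash
python3 -m crank '[[[0,0.07,-0.6,0,45],[0,0,-0.6,0,45],[0,0,-0.6,0,45],[0,0,-0.6,0,45],[0,0,-0.6,0,45],[0,0,-0.6,0,45],[0,0,0,0,45],[0,0,0,0,10],[0,0,0,0,10],[0,0,0,0,10],[0,0,0,0,10],[0,0,0,0,10],[0,0,0,0,10],[0,0,0,0,10]]]' 40
python3 - <<'E'
from h import *
tool()
im,i=cam('top'); save(im,'t2.png')
i=camera_info('wrist')
E
```

```text
t: 2.95
ee_pos: [0.5614, 0.0492, 0.1006]
ee_rot: [0.238, 3.13, 0.001]
ft_force: [-2.8, 1.5, 7.7]
finger_gap: 0.0122
t 2.95 tcp [0.5614 0.0492 0.1006] yaw 81.31 tilt 0.15 F [-2.8  1.5  7.7] gap 0.0122 j [-0.14  0.01 -0.25  1.3   0.    0.01]
```

Run:
```python
from h import *
im,i=cam('wrist'); 
o=np.zeros((600,800,3),np.uint8); o[:480,:640]=im; save(im[150:450,150:500],'w2.png')
tool()
```

```text
t 3.05 tcp [0.5614 0.0491 0.1006] yaw 81.31 tilt 0.15 F [-2.9  1.7  8. ] gap 0.0121 j [-0.15  0.01 -0.25  1.3   0.    0.01]
```

View pics/w2.png

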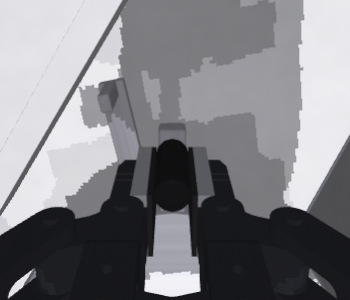

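Run:
```python
from h import *
i=camera_info('wrist'); p=onz(i,257,244,.078); print('pointer',p, onz(i,255,250,.056))
it=camera_info('top'); print(proj(it,[p]), cross(i,(257,244),it,(260.5,266.3)))
A=np.array([.674,.032])
for q in (p[:2],np.array([.5305,.0204])): d=q-A; print(np.hypot(*d),np.degrees(np.arctan2(d[1],d[0])))
```

```text
pointer [0.53060806 0.02878415 0.078     ] [0.53981168 0.0225314  0.056     ]
[[256.41908411 266.15410312]] (array([0.53569771, 0.02321902, 0.05520247]), np.float64(0.003452570499741547))
0.14342799264925413 -178.71524169667114
0.14396808674147205 -175.37847376073614
```

```bash
python3 -m crank '[[[0,0,0.05,0,10],[0.045,0.233,0,-0.954,10],[0.065,0.228,0,-0.954,10],[0.083,0.222,0,-0.954,10],[0.101,0.215,0,-0.954,10],[0.119,0.205,0,-0.954,10],[0.135,0.195,0,-0.954,10],[0.151,0.183,0,-0.954,10],[0,0,0,0,10],[0,0,0,0,10],[0,0,0,0,10],[0,0,0,0,10]]]'
python3 - <<'E'
from h import *
s,R,y=tool(); d=s['ee_pos'][:2]-[.674,.032]; print(np.degrees(np.arctan2(d[1],d[0])),np.hypot(*d))
E
```

```text
t: 4.05
ee_pos: [0.5884, 0.1082, 0.1007]
ee_rot: [1.126, 2.933, 0.001]
ft_force: [-0.9, 3.0, -0.4]
finger_gap: 0.0119
t 4.05 tcp [0.5884 0.1082 0.1007] yaw 48.0 tilt 0.04 F [-0.9  3.  -0.4] gap 0.0119 j [-0.04  0.12 -0.14  1.31  0.    0.7 ]
138.34170355421114 0.1146210660244178
```

```bash
python3 -m crank '[[[0,0,0,0,50],[0,0,0,0,50],[0,0,0,0,50],[0,0,0.9,0,50],[0,0,0.9,0,50],[0,0,0.9,0,50],[0,0,0.85,-1,50],[0.08,-0.25,0,-1,50],[0.08,-0.25,0,-1,50],[0.08,-0.25,0,-1,50],[0.08,-0.25,0,-1,50],[0.08,-0.25,0,-1,50],[0.08,-0.25,0,-1,50],[0.08,-0.25,0,-1,50],[0.08,-0.23,0,-1,50],[0,0,0,0,50],[0,0,0,0,50],[0,0,0,0,50]]]'
python3 - <<'E'
from h import *
tool(); im,i=cam('wrist'); save(im,'w3.png'); print(repr(i)); print(proj(i,[[.614,.029,.109]]))
a=im[150:450,170:470]; a=cv2.resize(a,(600,600),interpolation=cv2.INTER_CUBIC); save(a,'c3.png')
im,i=cam('top'); save(im,'t3.png')
E
```

```text
t: 5.55
ee_pos: [0.6139, 0.0293, 0.2424]
ee_rot: [2.161, 2.28, 0.0]
ft_force: [-0.4, 0.1, 0.6]
finger_gap: 0.0501
t 5.55 tcp [0.6139 0.0293 0.2424] yaw 3.07 tilt 0.01 F [-0.4  0.1  0.6] gap 0.0501 j [-0.16  0.15  0.15  1.57  0.    1.35]
{'fov_y': 61.692640027269135, 'cx': 321.8793815623496, 'cy': 241.05573197587185, 'k1': 0.00645704282424996, 'rvec': array([-2.83559042, -0.07566373, -0.01001998]), 'tvec': array([-0.6144309 , -0.0410822 ,  0.37893631])}
[[322.05617924 234.30153618]]
```

View pics/c3.png

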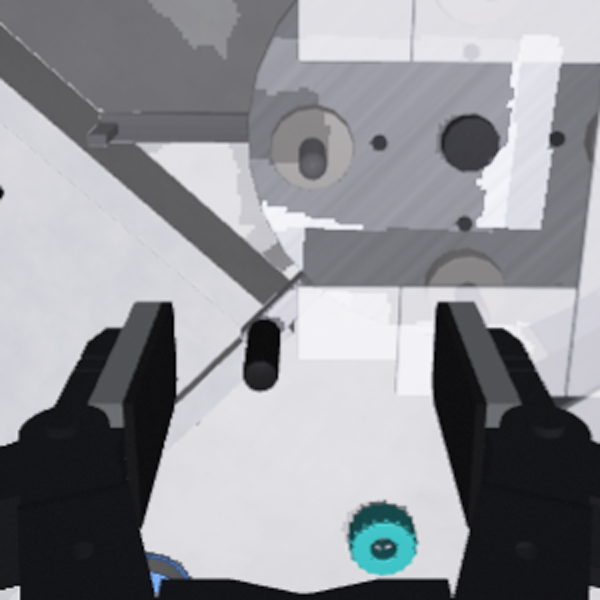

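Run:
```python
from h import *
i=camera_info('wrist')
sh=onz(i,326.5,231.5,.109);hub=onz(i,405,221.5,.082);pt=onz(i,220,215.5,.078);peg=onz(i,300.5,337.5,.108)
for n,p in dict(shaft=sh,hub=hub,pointer=pt,peg=peg).items(): print(n,p.round(4))
d=pt-hub; print('front',np.degrees(np.arctan2(d[1],d[0])),np.hypot(*d[:2])); d=sh-hub; print('shaft',np.degrees(np.arctan2(d[1],d[0])),np.hypot(*d[:2]))
d=peg-hub; print('peg',np.degrees(np.arctan2(d[1],d[0])),np.hypot(*d[:2]))
```

```text
shaft [0.6169 0.0314 0.109 ]
hub [0.6758 0.0345 0.082 ]
pointer [0.5368 0.0308 0.078 ]
peg [ 0.6022 -0.0523  0.108 ]
front -178.45644743523263 0.13908569955297972
shaft -176.9850711452726 0.05895960084372917
peg -130.3111798240276 0.1138263124585864
```

```bash
python3 -m crank '[[[-0.6,-0.6,0,0,60],[-0.65,-0.6,0,0,60],[-0.65,-0.6,0,0,60],[-0.65,-0.6,-0.3,0,60],[-0.6,-0.6,-0.5,0,60],[-0.6,-0.6,-0.5,0,60],[-0.6,-0.6,-0.5,0,60],[0,0,-0.48,0,60],[0,0,0,0,60],[0,0,0,0,60],[0,0,0,0,60]]]' 60
python3 - <<'E'
from h import *
s,R,y=tool(); im,i=cam('wrist'); save(im,'w4.png')
g=cv2.cvtColor(im,cv2.COLOR_RGB2GRAY)[130:340,215:430]
m=cv2.morphologyEx((g<170).astype(np.uint8),cv2.MORPH_CLOSE,np.ones((3,3)))
n,l,st,c=cv2.connectedComponentsWithStats(m)
for k in range(1,n):
    if st[k,4]>150: print(st[k]+[215,130,0,0,0],c[k]+[215,130])
print(proj(i,[[.440,-.139,.018],[.440,-.139,.002]]))
a=im[60:360,170:470]; save(cv2.resize(a,(600,600),interpolation=cv2.INTER_CUBIC),'c4.png')
E
```

```text
t: 6.57
ee_pos: [0.4408, -0.1385, 0.1525]
ee_rot: [2.162, 2.278, 0.001]
ft_force: [0.7, -0.1, 0.1]
finger_gap: 0.0601
t 6.57 tcp [ 0.4408 -0.1385  0.1525] yaw 3.0 tilt 0.08 F [ 0.7 -0.1  0.1] gap 0.0601 j [-0.59 -0.33 -0.47  1.43  0.    0.93]
[310 130  54  20 737] [335.99864315 137.29850746]
[ 294  199   56   57 2237] [321.33884667 227.49396513]
[ 215  268   63   72 2985] [244.50954774 302.94036851]
[ 350  269   80   71 2588] [402.64142195 314.44358578]
[[320.36356291 233.83768252]
 [320.43948397 227.57872714]]
```

View pics/c4.png

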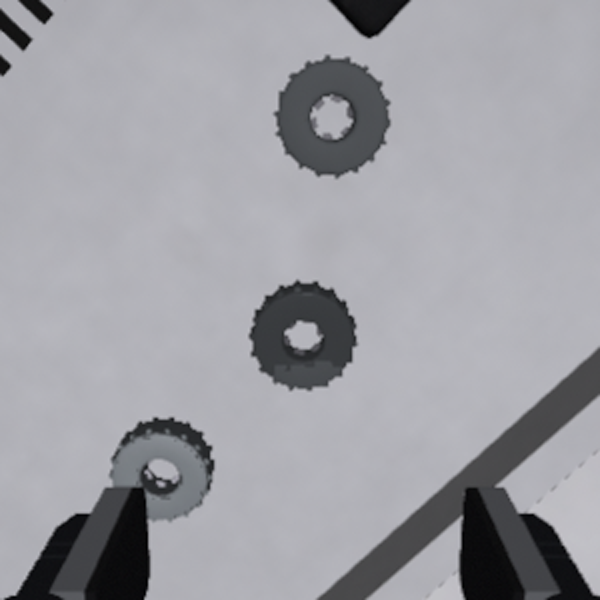

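```bash
python3 -m crank '[[[0,0.03,-0.7,0,60],[0,0,-0.7,0,60],[0,0,-0.7,0,60],[0,0,-0.7,0,60],[0,0,-0.5,0,60],[0,0,0,0,60],[0,0,0,0,60]]]' 60
python3 - <<'E'
from h import *
s,R,y=tool(); print(manip.finger_overhang)
E
```

```text
t: 7.2
ee_pos: [0.4403, -0.1372, 0.0197]
ee_rot: [-2.162, -2.278, 0.0]
ft_force: [-0.2, -0.3, 1.2]
finger_gap: 0.06
t 7.2 tcp [ 0.4403 -0.1372  0.0197] yaw 2.99 tilt 0.04 F [-0.2 -0.3  1.2] gap 0.06 j [-0.59 -0.24 -0.65  1.17  0.    0.93]
0.011
```

Close, then lift to 0.30 height for travel and check the held nut.

```bash
python3 -m crank '[[[0,0,-0.05,0,30],[0,0,0,0,30],[0,0,0,0,30],[0,0,0,0,30],[0,0,0,0,30],[0,0,0,0,30]]]' 60
python3 -m crank '[[[0,0,0.4,0,30],[0,0,0.7,0,30],[0,0,0.8,0,30],[0,0,0.8,0,30],[0,0,0.8,0,30],[0,0,0.8,0,30],[0,0,0.8,0,30],[0,0,0,0,30],[0,0,0,0,30]]]' 60
python3 - <<'E'
from h import *
s,R,y=tool(); im,i=cam('wrist'); save(im,'w5.png')
a=im[180:480,170:470]; save(cv2.resize(a,(600,600),interpolation=cv2.INTER_CUBIC),'c5.png')
E
```

```text
t: 7.7
ee_pos: [0.4415, -0.1385, 0.0196]
ee_rot: [2.162, 2.275, 0.002]
ft_force: [-0.6, 1.9, 7.7]
finger_gap: 0.0332
t: 8.45
ee_pos: [0.4413, -0.1386, 0.2244]
ee_rot: [2.161, 2.273, 0.002]
ft_force: [-0.3, 0.4, -2.1]
finger_gap: 0.0329
t 8.45 tcp [ 0.4413 -0.1386  0.2244] yaw 2.91 tilt 0.32 F [-0.3  0.4 -2.1] gap 0.0329 j [-0.59 -0.33 -0.34  1.56  0.    0.93]
```

View pics/c5.png

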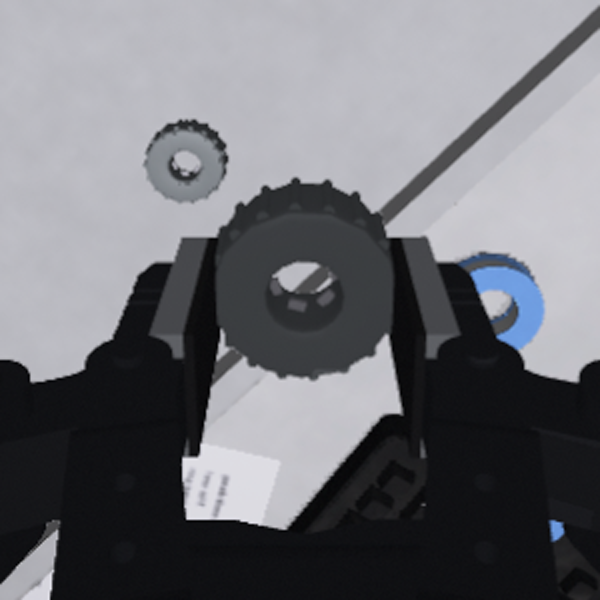

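Run:
```python
from h import *
i=camera_info('wrist'); s=manip.state()
p=onz(i,322.2,327,.2228); print('held off',(p-s['ee_pos']).round(4))
# size check
a=onz(i,170+108,327,.2228);b=onz(i,170+196.5,327,.2228);print('diam',np.linalg.norm(a-b))
print(KR(i)[1].T@[0,0,1])
T=cv2.imread('pics/t3.png')
it=camera_info('top');
print(proj(it,[[.6146,.029,.109],[.6169,.0293,.109],[.6169,.0314,.109]]))
a=cv2.resize(T[125:275,190:340],(600,600),interpolation=cv2.INTER_CUBIC);cv2.imwrite('pics/c6.png',a)
```

```text
held off [0.0001 0.0041 0.0003]
diam 0.03226158477553828
[ 0.01624064 -0.30148492 -0.95333262]
[[256.75461112 222.95726104]
 [256.6602386  221.85247724]
 [255.63290108 221.82683168]]
```

View pics/c6.png

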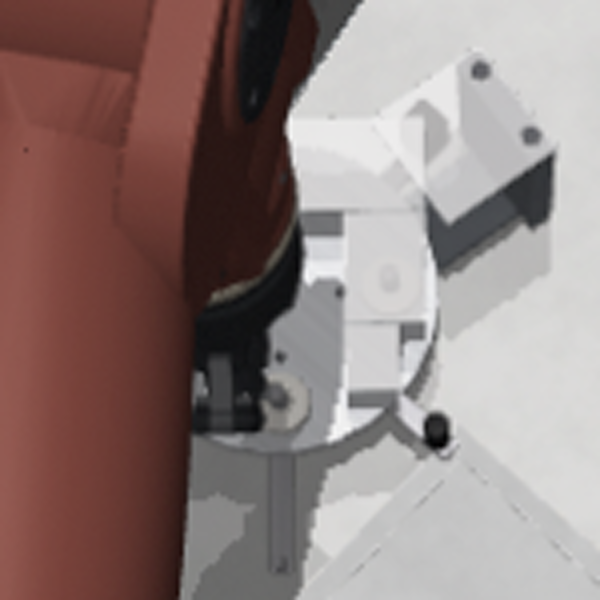

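```bash
python3 -m crank '[[[0.6,0.6,0,0,30],[0.65,0.6,0,0,30],[0.65,0.6,0,0,30],[0.65,0.6,0,0,30],[0.6,0.6,0,0,30],[0.6,0.6,0,0,30],[0.6,0.58,0,0,30],[0,0,0,0,30],[0,0,0,0,30],[0,0,-0.6,0,30],[0,0,-0.6,0,30],[0,0,-0.6,0,30],[0,0,-0.45,0,30],[0,0,0,0,30],[0,0,0,0,30]]]'
python3 - <<'E'
from h import *
tool()
im,i=cam('side'); save(cv2.resize(im[130:250,250:410],(800,600),interpolation=cv2.INTER_CUBIC),'s6.png')
E
```

```text
t: 9.75
ee_pos: [0.6127, 0.0289, 0.1306]
ee_rot: [-2.164, -2.275, 0.002]
ft_force: [0.2, -0.2, 0.1]
finger_gap: 0.0329
t 9.75 tcp [0.6127 0.0289 0.1306] yaw 2.85 tilt 0.11 F [ 0.2 -0.2  0.1] gap 0.0329 j [-0.17  0.16 -0.05  1.37 -0.    1.36]
```

View pics/s6.png

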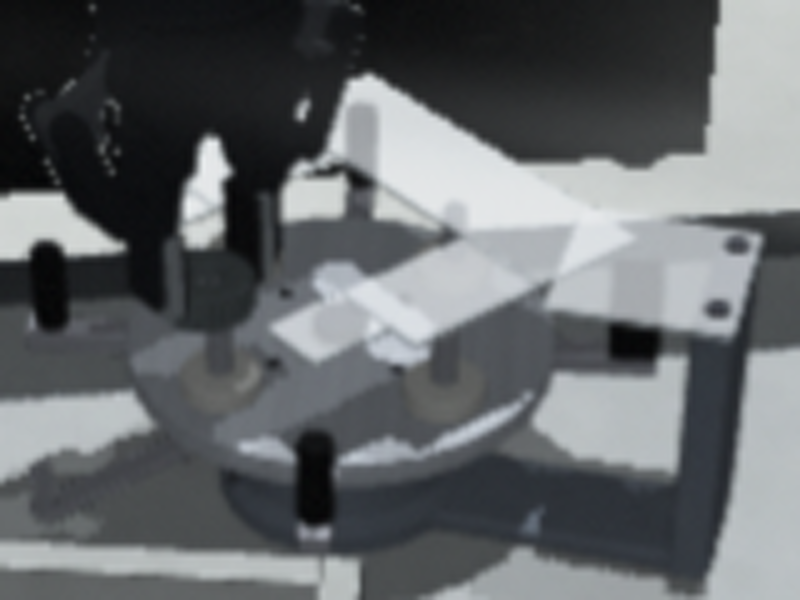

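```bash
python3 -m crank '[[[0.075,0,0,0,30],[0,0,-0.1,0,30],[0,0,-0.1,0,30],[0,0,-0.1,0,30],[0,0,-0.05,0,30],[0,0,0,0,30],[0,0,0,0,30]]]'
python3 - <<'E'
from h import *
tool()
E
```

```text
t: 10.38
ee_pos: [0.617, 0.0294, 0.1171]
ee_rot: [2.164, 2.277, 0.0]
ft_force: [0.0, -0.1, 0.8]
finger_gap: 0.033
t 10.38 tcp [0.617  0.0294 0.1171] yaw 2.9 tilt 0.01 F [ 0.  -0.1  0.8] gap 0.033 j [-0.16  0.17 -0.06  1.34  0.    1.36]
```

```bash
python3 -m crank '[[[0,0,-0.08,0,30],[0,0,-0.08,0,30],[0,0,-0.08,0,30],[0,0,-0.08,0,30],[0,0,-0.07,0,30],[0,0,0,0,30],[0,0,0,0,30],[0,0,0,0,30]]]' 90
python3 - <<'E'
from h import *
tool()
E
```

```text
t: 11.05
ee_pos: [0.6168, 0.0293, 0.1019]
ee_rot: [2.165, 2.277, -0.001]
ft_force: [-4.3, -2.2, 5.7]
finger_gap: 0.032
t 11.05 tcp [0.6168 0.0293 0.1019] yaw 2.9 tilt 0.02 F [-4.3 -2.2  5.7] gap 0.032 j [-0.16  0.18 -0.08  1.32 -0.    1.36]
```

```bash
python3 -m crank '[[[-0.03,0,-0.03,0,30],[0,0,-0.03,0,30],[0,0,0,0,30],[0,0,0,0,30]]]' 90
python3 -m crank '[[[0,0,-0.05,0,30],[0,0,0,0,30],[0,0,0,0,30]]]' 90
```

```text
t: 11.38
ee_pos: [0.6168, 0.0293, 0.1018]
ee_rot: [2.163, 2.275, 0.003]
ft_force: [-5.8, -1.5, 18.7]
finger_gap: 0.0316
t: 11.63
ee_pos: [0.6169, 0.0293, 0.1016]
ee_rot: [2.162, 2.275, 0.003]
ft_force: [-12.9, -0.6, 32.3]
finger_gap: 0.0318
```

```bash
python3 -m crank '[[[0,0,0.05,0,60],[0,0,0,0,60],[0,0,0,0,60],[0,0,0,0,60],[0,0,0.3,0,60],[0,0,0.8,0,60],[0,0,0.8,0,60],[0,0,0.8,0,50],[0,0,0.7,0,40],[-0.07,0.22,0,1,36],[-0.07,0.22,0,1,36],[-0.07,0.22,0,1,36],[-0.07,0.22,0,1,36],[-0.07,0.22,0,1,36],[-0.08,0.22,0,1,36],[-0.08,0.22,0,1,36],[-0.08,0.22,0,1,36],[-0.08,0.22,0,1,36],[0,0,0,0,36]]]' 40
python3 - <<'E'
from h import *
s,R,y=tool(); im,i=cam('wrist'); save(im,'w7.png')
im,i=cam('side'); save(im,'s7.png')
o=np.zeros((480,800,3),np.uint8); w=cv2.imread('pics/w7.png')[100:400,150:450]; o[:400,:400]=cv2.resize(w,(400,400)); o[:300,400:]=cv2.resize(cv2.imread('pics/s7.png')[130:250,250:410],(400,300),interpolation=cv2.INTER_CUBIC)
cv2.imwrite('pics/c7.png',o)
i=camera_info('wrist');print(proj(i,[[.590,.109,.108],[.6168,.0293,.1]]))
E
```

```text
t: 13.22
ee_pos: [0.5885, 0.11, 0.2358]
ee_rot: [-1.121, -2.935, -0.001]
ft_force: [0.5, -0.3, 0.9]
finger_gap: 0.0359
t 13.22 tcp [0.5885 0.11   0.2358] yaw 48.2 tilt 0.03 F [ 0.5 -0.3  0.9] gap 0.0359 j [-0.03  0.1   0.08  1.55  0.    0.7 ]
[[321.88182482 236.42245873]
 [266.85986076 327.71105788]]
```

View pics/c7.png

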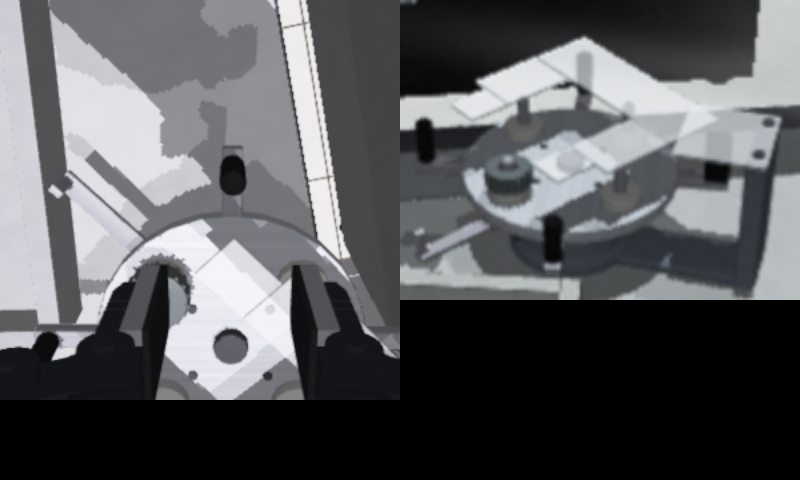

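```bash
python3 -m crank '[[[0.02,-0.02,-0.7,0,36],[0,0,-0.7,0,36],[0,0,-0.7,0,36],[0,0,-0.7,0,36],[0,0,-0.58,0,36],[0,0,0,0,36],[0,0,0,0,10],[0,0,0,0,10],[0,0,0,0,10],[0,0,0,0,10],[0,0,0.04,0,10],[0,0,0,0,10]]]' 40
cat >> h.py <<'E'
def arc(total,n,ax=(.6767,.0325)):
    s,R,y=tool(); d=s['ee_pos'][:2]-ax; r=np.hypot(*d); a=np.degrees(np.arctan2(d[1],d[0])); st=total/n
    print('ang',a%360,'r',r)
    for k in range(n):
        m=np.radians(a+st*(k+.5)); c=2*r*np.sin(np.radians(st/2))/.04
        print('[%.3f,%.3f,0,%.2f,10]'%(-c*np.sin(m),c*np.cos(m),st/5),end=',')
E
python3 -c "
from h import *
arc(90,18)"
```

```text
t: 14.32
ee_pos: [0.5905, 0.1073, 0.1018]
ee_rot: [1.129, 2.93, -0.001]
ft_force: [4.5, -3.2, -6.9]
finger_gap: 0.0121
t 14.32 tcp [0.5905 0.1073 0.1018] yaw 47.87 tilt 0.09 F [ 4.5 -3.2 -6.9] gap 0.0121 j [-0.04  0.12 -0.14  1.31 -0.    0.7 ]
ang 139.052239615848 r 0.11415943719532134
[-0.155,-0.195,0,1.00,10],[-0.137,-0.208,0,1.00,10],[-0.119,-0.219,0,1.00,10],[-0.099,-0.228,0,1.00,10],[-0.079,-0.236,0,1.00,10],[-0.058,-0.242,0,1.00,10],[-0.037,-0.246,0,1.00,10],[-0.015,-0.249,0,1.00,10],[0.007,-0.249,0,1.00,10],[0.028,-0.247,0,1.00,10],[0.050,-0.244,0,1.00,10],[0.071,-0.239,0,1.00,10],[0.091,-0.232,0,1.00,10],[0.111,-0.223,0,1.00,10],[0.130,-0.212,0,1.00,10],[0.148,-0.200,0,1.00,10],[0.165,-0.186,0,1.00,10],[0.181,-0.171,0,1.00,10],
```

```bash
python3 -m crank '[[[-0.155,-0.195,0,1,10],[-0.137,-0.208,0,1,10],[-0.119,-0.219,0,1,10],[-0.099,-0.228,0,1,10],[-0.079,-0.236,0,1,10],[-0.058,-0.242,0,1,10],[-0.037,-0.246,0,1,10],[-0.015,-0.249,0,1,10],[0.007,-0.249,0,1,10],[0.028,-0.247,0,1,10],[0.05,-0.244,0,1,10],[0.071,-0.239,0,1,10],[0.091,-0.232,0,1,10],[0.111,-0.223,0,1,10],[0.13,-0.212,0,1,10],[0.148,-0.2,0,1,10],[0.165,-0.186,0,1,10],[0.181,-0.171,0,1,10],[0,0,0,0,10],[0,0,0,0,10]]]'
python3 -c "
from h import *
arc(1,1)"
```

```text
t: 15.98
ee_pos: [0.6012, -0.0536, 0.1018]
ee_rot: [1.27, -2.873, 0.001]
ft_force: [-0.8, -2.3, -2.9]
finger_gap: 0.0119
t 15.98 tcp [ 0.6012 -0.0536  0.1018] yaw 137.71 tilt 0.03 F [-0.8 -2.3 -2.9] gap 0.0119 j [-0.31  0.14 -0.12  1.31 -0.   -1.14]
ang 228.73974022210734 r 0.11451089904225215
[0.038,-0.033,0,0.20,10],
```

```bash
python3 -m crank '[[[0,0,0,0,40],[0,0,0,0,40],[0,0,0,0,40],[0,0,0.85,0,40],[0,0,0.85,0,60],[0,0,0.85,0,60],[0,0,0.9,0,60],[-0.3,-0.024,0,-1,60],[-0.3,-0.024,0,-1,60],[-0.3,-0.024,0,-1,60],[-0.3,-0.024,0,-1,60],[-0.3,-0.024,0,-1,60],[-0.3,-0.024,0,-1,60],[-0.3,-0.024,0,-1,60],[-0.3,-0.024,0,-1,60],[-0.3,-0.024,0,-1,60],[-0.3,-0.024,0,-1,60],[-0.3,-0.024,0,-1,60],[-0.3,-0.024,0,-1,60],[-0.28,-0.024,0,-1,60]]]' 60
python3 -m crank '[[[0,0,-0.4,-1,60],[0,0,-0.4,-1,60],[0,0,-0.4,-1,60],[0,0,-0.4,-1,60],[0,0,-0.4,-1,60],[0,0,-0.2,-1,60],[0,0,0,-1,60],[0,0,0,-1,60],[0,0,0,-1,60],[0,0,0,-1,60],[0,0,0,-1,60],[0,0,0,-1,60],[0,0,0,-1,60],[0,0,0,-0.95,60],[0,0,0,0,60],[0,0,0,0,60]]]' 60
cat >> h.py <<'E'
def nuts(fn):
    s,R,y=tool(); im,i=cam('wrist'); save(im,fn)
    x0,y0,x1,y1=190,40,450,340
    g=cv2.cvtColor(im,cv2.COLOR_RGB2GRAY)[y0:y1,x0:x1]
    m=cv2.morphologyEx((g<170).astype(np.uint8),cv2.MORPH_CLOSE,np.ones((3,3)))
    n,l,st,c=cv2.connectedComponentsWithStats(m)
    for k in range(1,n):
        if st[k,4]>1200:
            u=st[k,0]+x0+st[k,2]/2; v=st[k,1]+y0+st[k,3]/2; P=onz(i,u,v,.010)
            print(st[k],(u,v),P.round(4),'rel tcp',(P-s['ee_pos'])[:2].round(4))
E
python3 -c "
from h import *
nuts('w8.png')"
```

```text
t: 17.65
ee_pos: [0.4453, -0.0654, 0.24]
ee_rot: [0.474, 3.105, -0.0]
ft_force: [0.2, 0.9, 0.3]
finger_gap: 0.0601
t: 18.98
ee_pos: [0.446, -0.0655, 0.1519]
ee_rot: [2.156, 2.284, 0.001]
ft_force: [0.2, -0.1, 0.3]
finger_gap: 0.06
t 18.98 tcp [ 0.446  -0.0655  0.1519] yaw 3.28 tilt 0.05 F [ 0.2 -0.1  0.3] gap 0.06 j [-0.44 -0.36 -0.5   1.44  0.    1.08]
[   0    0  124   86 6509] (np.float64(252.0), np.float64(83.0)) [0.3965 0.0287 0.01  ] rel tcp [-0.0495  0.0942]
[  98   77   77   78 3094] (np.float64(326.5), np.float64(156.0)) [ 0.4463 -0.0139  0.01  ] rel tcp [0.0003 0.0517]
[ 105  158   55   58 2204] (np.float64(322.5), np.float64(227.0)) [ 0.4465 -0.063   0.01  ] rel tcp [0.0004 0.0025]
[   0  263   56   37 1499] (np.float64(218.0), np.float64(321.5)) [ 0.3716 -0.1418  0.01  ] rel tcp [-0.0745 -0.0762]
[ 209  263   51   37 1463] (np.float64(424.5), np.float64(321.5)) [ 0.528  -0.1328  0.01  ] rel tcp [ 0.0819 -0.0673]
```

```bash
python3 -m crank '[[[0.01,0.03,-0.7,0,60],[0,0,-0.7,0,60],[0,0,-0.7,0,60],[0,0,-0.7,0,60],[0,0,-0.5,0,60],[0,0,0,0,60],[0,0,0,0,60],[0,0,-0.04,0,30],[0,0,0,0,30],[0,0,0,0,30],[0,0,0,0,30],[0,0,0,0,30],[0,0,0,0,30]]]' 60
python3 -m crank '[[[0,0,0.4,0,30],[0,0,0.7,0,30],[0,0,0.8,0,30],[0,0,0.8,0,30],[0,0,0.8,0,30],[0,0,0.8,0,30],[0,0,0.8,0,30],[0,0,0,0,30],[0,0,0,0,30]]]' 60
```

```text
t: 20.12
ee_pos: [0.4477, -0.0651, 0.02]
ee_rot: [2.157, 2.28, 0.002]
ft_force: [-0.1, 0.9, 8.0]
finger_gap: 0.0323
t: 20.87
ee_pos: [0.4476, -0.0651, 0.2247]
ee_rot: [2.156, 2.278, 0.003]
ft_force: [-0.5, 0.0, -1.3]
finger_gap: 0.0322
```

```bash
python3 -m crank '[[[0.6,0.33,0,0,30],[0.6,0.34,0,0,30],[0.6,0.33,0,0,30],[0.6,0.34,0,0,30],[0.6,0.33,0,0,30],[0.6,0.34,0,0,30],[0.625,0.33,0,0,30],[0,0,0,0,30],[0,0,0,0,30],[0,0,-0.6,0,30],[0,0,-0.6,0,30],[0,0,-0.6,0,30],[0,0,-0.5,0,30],[0,0,0,0,30],[0,0,0,0,30],[0,0,0,0,30],[0,0,0,0,30]]]'
```

```text
t: 22.28
ee_pos: [0.6158, 0.0288, 0.1317]
ee_rot: [2.159, 2.28, 0.002]
ft_force: [0.3, -0.1, -0.0]
finger_gap: 0.0323
```

```bash
python3 -m crank '[[[0.02,0,-0.1,0,30],[0,0,-0.1,0,30],[0,0,-0.1,0,30],[0,0,-0.06,0,30],[0,0,0,0,30],[0,0,0,0,30]]]'
```

```text
t: 22.78
ee_pos: [0.6162, 0.0289, 0.1154]
ee_rot: [2.159, 2.281, -0.0]
ft_force: [1.5, -2.1, -0.1]
finger_gap: 0.0326
```

```bash
python3 -m crank '[[[0,0,-0.08,0,30],[0,0,-0.08,0,30],[0,0,-0.08,0,30],[0,0,-0.08,0,30],[0,0,-0.06,0,30],[0,0,0,0,30],[0,0,0,0,30],[0,0,0,0,30]]]' 90
python3 -m crank '[[[0,0,-0.04,0,30],[0,0,-0.03,0,30],[0,0,0,0,30],[0,0,0,0,30]]]' 90
```

```text
t: 23.45
ee_pos: [0.6164, 0.0291, 0.1021]
ee_rot: [2.158, 2.281, 0.001]
ft_force: [-4.6, -1.2, 15.4]
finger_gap: 0.0316
t: 23.78
ee_pos: [0.6165, 0.0291, 0.102]
ee_rot: [2.158, 2.28, 0.002]
ft_force: [-14.8, -0.3, 33.1]
finger_gap: 0.0318
```

```bash
python3 -m crank '[[[0,0,0.05,0,60],[0,0,0,0,60],[0,0,0,0,60],[0,0,0,0,60],[0,0,0.3,0,60],[0,0,0.8,0,60],[0,0,0.8,0,60],[0,0,0.8,0,50],[0,0,0.7,0,40],[-0.07,0.22,0,1,36],[-0.07,0.22,0,1,36],[-0.07,0.22,0,1,36],[-0.07,0.22,0,1,36],[-0.07,0.22,0,1,36],[-0.08,0.22,0,1,36],[-0.08,0.22,0,1,36],[-0.08,0.22,0,1,36],[-0.08,0.2,0,1,36],[0,0,0,0,36]]]' 40
python3 - <<'E'
from h import *
tool(); im,i=cam('wrist'); save(im,'w9.png'); print(proj(i,[[.5905,.1085,.108]]))
x0,y0=290,200; g=cv2.cvtColor(im,cv2.COLOR_RGB2GRAY)[y0:270,x0:360]; m=(g<60).astype(np.uint8)
n,l,st,c=cv2.connectedComponentsWithStats(m)
for k in range(1,n):
    if st[k,4]>80: print(st[k],c[k]+[x0,y0])
im,i=cam('side'); save(im,'s9.png')
E
```

```text
t: 25.37
ee_pos: [0.5888, 0.1088, 0.2361]
ee_rot: [-1.114, -2.937, -0.001]
ft_force: [0.5, -0.2, 0.3]
finger_gap: 0.0359
t 25.37 tcp [0.5888 0.1088 0.2361] yaw 48.45 tilt 0.03 F [ 0.5 -0.2  0.3] gap 0.0359 j [-0.04  0.1   0.08  1.55  0.    0.69]
[[321.91318537 237.70371346]]
[ 27  15  20  30 492] [326.37398374 229.95934959]
```

```bash
python3 -m crank '[[[0.03,-0.03,-0.7,0,36],[0,0,-0.7,0,36],[0,0,-0.7,0,36],[0,0,-0.7,0,36],[0,0,-0.58,0,36],[0,0,0,0,36],[0,0,0,0,10],[0,0,0,0,10],[0,0,0,0,10],[0,0,0,0,10],[0,0,0.04,0,10],[0,0,0,0,10]]]' 40
python3 -c "
from h import *
arc(90,18)"
```

```text
t: 26.47
ee_pos: [0.5911, 0.1058, 0.1022]
ee_rot: [1.122, 2.933, -0.001]
ft_force: [3.6, -2.8, -7.6]
finger_gap: 0.0122
t 26.47 tcp [0.5911 0.1058 0.1022] yaw 48.12 tilt 0.08 F [ 3.6 -2.8 -7.6] gap 0.0122 j [-0.04  0.13 -0.13  1.31 -0.    0.69]
ang 139.41470735207224 r 0.11271899654310565
[-0.152,-0.193,0,1.00,10],[-0.134,-0.206,0,1.00,10],[-0.116,-0.217,0,1.00,10],[-0.096,-0.226,0,1.00,10],[-0.076,-0.234,0,1.00,10],[-0.056,-0.239,0,1.00,10],[-0.035,-0.243,0,1.00,10],[-0.013,-0.245,0,1.00,10],[0.008,-0.246,0,1.00,10],[0.030,-0.244,0,1.00,10],[0.051,-0.241,0,1.00,10],[0.072,-0.235,0,1.00,10],[0.092,-0.228,0,1.00,10],[0.111,-0.219,0,1.00,10],[0.130,-0.209,0,1.00,10],[0.148,-0.197,0,1.00,10],[0.164,-0.183,0,1.00,10],[0.180,-0.168,0,1.00,10],
```

```bash
python3 -m crank '[[[-0.152,-0.193,0,1,10],[-0.134,-0.206,0,1,10],[-0.116,-0.217,0,1,10],[-0.096,-0.226,0,1,10],[-0.076,-0.234,0,1,10],[-0.056,-0.239,0,1,10],[-0.035,-0.243,0,1,10],[-0.013,-0.245,0,1,10],[0.008,-0.246,0,1,10],[0.03,-0.244,0,1,10],[0.051,-0.241,0,1,10],[0.072,-0.235,0,1,10],[0.092,-0.228,0,1,10],[0.111,-0.219,0,1,10],[0.13,-0.209,0,1,10],[0.148,-0.197,0,1,10],[0.164,-0.183,0,1,10],[0.155,-0.145,0,0.86,10],[0,0,0,0,10],[0,0,0,0,10]]]'
python3 -c "
from h import *
arc(1,1)"
```

```text
t: 28.13
ee_pos: [0.6018, -0.0522, 0.1022]
ee_rot: [1.259, -2.878, 0.001]
ft_force: [-1.5, -2.7, -3.4]
finger_gap: 0.012
t 28.13 tcp [ 0.6018 -0.0522  0.1022] yaw 137.27 tilt 0.04 F [-1.5 -2.7 -3.4] gap 0.012 j [-0.3   0.14 -0.12  1.31 -0.   -1.13]
ang 228.49656841849495 r 0.11303296520950266
[0.037,-0.032,0,0.20,10],
```

```bash
python3 -m crank '[[[0,0,0,0,40],[0,0,0,0,40],[0,0,0,0,40],[0,0,0.85,0,40],[0,0,0.85,0,60],[0,0,0.85,0,60],[0,0,0.9,0,60],[-0.405,-0.268,0,-1,60],[-0.405,-0.268,0,-1,60],[-0.405,-0.268,0,-1,60],[-0.405,-0.268,0,-1,60],[-0.405,-0.268,0,-1,60],[-0.405,-0.268,0,-1,60],[-0.405,-0.268,0,-1,60],[-0.405,-0.268,0,-1,60],[-0.405,-0.268,0,-1,60],[-0.405,-0.268,0,-1,60],[-0.405,-0.268,0,-1,60],[-0.405,-0.268,0,-1,60],[-0.405,-0.268,0,-1,60]]]' 60
python3 -m crank '[[[0,0,-0.4,-1,60],[0,0,-0.4,-1,60],[0,0,-0.4,-1,60],[0,0,-0.4,-1,60],[0,0,-0.4,-1,60],[0,0,-0.2,-1,60],[0,0,0,-1,60],[0,0,0,-1,60],[0,0,0,-1,60],[0,0,0,-1,60],[0,0,0,-1,60],[0,0,0,-1,60],[0,0,0,-1,60],[0,0,0,-0.85,60],[0,0,0,0,60],[0,0,0,0,60]]]' 60
python3 -c "
from h import *
nuts('w10.png')"
```

```text
t: 29.8
ee_pos: [0.3907, -0.1912, 0.2404]
ee_rot: [0.486, 3.102, -0.001]
ft_force: [0.0, -0.6, -0.1]
finger_gap: 0.06
t: 31.13
ee_pos: [0.3914, -0.191, 0.1523]
ee_rot: [2.155, 2.284, 0.0]
ft_force: [-0.2, -0.4, -0.1]
finger_gap: 0.06
t 31.13 tcp [ 0.3914 -0.191   0.1523] yaw 3.33 tilt 0.06 F [-0.2 -0.4 -0.1] gap 0.06 j [-0.76 -0.42 -0.54  1.45  0.    0.76]
[ 104  162   55   57 2245] (np.float64(321.5), np.float64(230.5)) [ 0.3913 -0.1912  0.01  ] rel tcp [-0.0001 -0.0002]
[ 165  216   95   84 3343] (np.float64(402.5), np.float64(298.0)) [ 0.4546 -0.2399  0.01  ] rel tcp [ 0.0631 -0.049 ]
[   0  263   56   37 1512] (np.float64(218.0), np.float64(321.5)) [ 0.3169 -0.2675  0.01  ] rel tcp [-0.0745 -0.0766]
```

```bash
python3 -c "
from h import *
it=camera_info('top'); a=onz(it,305,237,.052)[:2];b=onz(it,480,392,.052)[:2]; n=np.array([-(b-a)[1],(b-a)[0]]);n/=np.linalg.norm(n)
print(a,b)
for q in [(.391,-.193),(.391+.045,-.193-.011),(.391+.057,-.193-.011)]: print(q,(np.array(q)-a)@n)"
```

```text
[ 0.5998229  -0.06871033] [ 0.28204591 -0.43973261]
(0.391, -0.193) -0.07775016552347261
(0.436, -0.20400000000000001) -0.03641703931497915
(0.448, -0.20400000000000001) -0.027303022191653273
```

```bash
python3 -m crank '[[[0,-0.05,-0.7,0,60],[0,0,-0.7,0,60],[0,0,-0.7,0,60],[0,0,-0.7,0,60],[0,0,-0.5,0,60],[0,0,0,0,60],[0,0,0,0,60],[0,0,-0.04,0,30],[0,0,0,0,30],[0,0,0,0,30],[0,0,0,0,30],[0,0,0,0,30],[0,0,0,0,30]]]' 60
python3 -m crank '[[[0,0,0.4,0,30],[0,0,0.7,0,30],[0,0,0.8,0,30],[0,0,0.8,0,30],[0,0,0.8,0,30],[0,0,0.8,0,30],[0,0,0.8,0,30],[0,0,0,0,30],[0,0,0,0,30]]]' 60
```

```text
t: 32.27
ee_pos: [0.3923, -0.194, 0.0206]
ee_rot: [2.156, 2.281, -0.0]
ft_force: [-1.5, 1.8, 7.5]
finger_gap: 0.033
t: 33.02
ee_pos: [0.3923, -0.194, 0.2254]
ee_rot: [2.155, 2.279, 0.0]
ft_force: [-0.8, -1.0, -0.3]
finger_gap: 0.033
```

```bash
python3 -m crank '[[[0.623,0.619,0,0,30],[0.623,0.619,0,0,30],[0.623,0.619,0,0,30],[0.623,0.619,0,0,30],[0.623,0.619,0,0,30],[0.623,0.619,0,0,30],[0.623,0.619,0,0,30],[0.623,0.619,0,0,30],[0.64,0.619,0,0,30],[0,0,0,0,30],[0,0,0,0,30],[0,0,-0.6,0,30],[0,0,-0.6,0,30],[0,0,-0.6,0,30],[0,0,-0.5,0,30],[0,0,0,0,30],[0,0,0,0,30],[0,0,0,0,30]]]'
```

```text
t: 34.52
ee_pos: [0.6164, 0.0292, 0.132]
ee_rot: [2.158, 2.281, 0.001]
ft_force: [0.3, -0.3, 0.1]
finger_gap: 0.0327
```

```bash
python3 -m crank '[[[0,0,-0.1,0,30],[0,0,-0.1,0,30],[0,0,-0.1,0,30],[0,0,-0.06,0,30],[0,0,0,0,30],[0,0,0,0,30]]]'
```

```text
t: 35.02
ee_pos: [0.6163, 0.0296, 0.1159]
ee_rot: [2.158, 2.282, -0.0]
ft_force: [0.5, -1.8, 0.3]
finger_gap: 0.0332
```

```bash
python3 -m crank '[[[0,0,-0.08,0,30],[0,0,-0.08,0,30],[0,0,-0.08,0,30],[0,0,-0.08,0,30],[0,0,-0.06,0,30],[0,0,0,0,30],[0,0,0,0,30],[0,0,0,0,30]]]' 90
python3 -m crank '[[[0,0,-0.04,0,30],[0,0,-0.03,0,30],[0,0,0,0,30],[0,0,0,0,30]]]' 90
```

```text
t: 35.68
ee_pos: [0.6165, 0.0297, 0.1027]
ee_rot: [2.157, 2.282, 0.001]
ft_force: [-5.6, -2.0, 15.3]
finger_gap: 0.0319
t: 36.02
ee_pos: [0.6166, 0.0298, 0.1025]
ee_rot: [2.156, 2.281, 0.002]
ft_force: [-14.8, -0.9, 35.1]
finger_gap: 0.0316
```

```bash
python3 -m crank '[[[0,0,0.05,0,60],[0,0,0,0,60],[0,0,0,0,60],[0,0,0,0,60],[0,0,0.3,0,60],[0,0,0.8,0,60],[0,0,0.8,0,60],[0,0,0.8,0,50],[0,0,0.7,0,45],[-0.07,0.21,0,1,42],[-0.07,0.21,0,1,42],[-0.07,0.21,0,1,42],[-0.07,0.21,0,1,42],[-0.07,0.21,0,1,42],[-0.07,0.22,0,1,42],[-0.07,0.21,0,1,42],[-0.07,0.21,0,1,42],[-0.07,0.21,0,1,42],[0,0,0,0,42]]]' 40
python3 - <<'E'
from h import *
tool(); im,i=cam('wrist'); save(im,'w11.png')
im2,_=cam('side'); save(im2,'s11.png')
o=np.zeros((600,800,3),np.uint8); o[:,:400]=0
o[:400,:400]=cv2.resize(cv2.imread('pics/w11.png')[130:360,150:380],(400,400),interpolation=cv2.INTER_CUBIC); o[:300,400:]=cv2.resize(cv2.imread('pics/s11.png')[130:250,250:410],(400,300),interpolation=cv2.INTER_CUBIC)
cv2.imwrite('pics/c11.png',o)
E
```

```text
t: 37.6
ee_pos: [0.5905, 0.1071, 0.2366]
ee_rot: [-1.113, -2.938, -0.001]
ft_force: [0.0, 0.5, 0.1]
finger_gap: 0.0418
t 37.6 tcp [0.5905 0.1071 0.2366] yaw 48.5 tilt 0.03 F [0.  0.5 0.1] gap 0.0418 j [-0.04  0.1   0.09  1.55  0.    0.69]
```

View pics/c11.png

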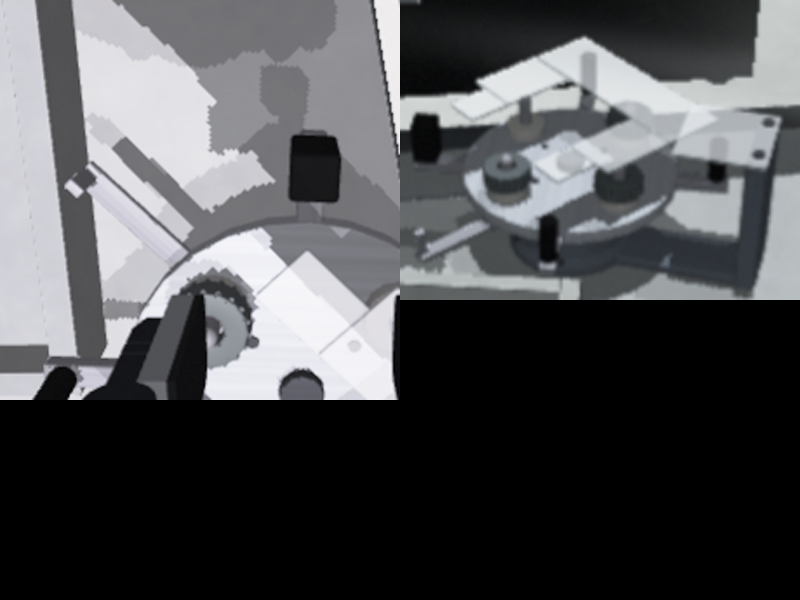

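Run:
```python
from h import *
i=camera_info('wrist')
hub=onz(i,323.7,351.4,.082);k=onz(i,331,234.5,.108);p=onz(i,193.7,237,.078)
for n,q in dict(knob=k,ptr=p).items():
    d=q-hub; print(n,q.round(4),np.degrees(np.arctan2(d[1],d[0]))%360,np.hypot(*d[:2]))
print(hub)
```

```text
knob [0.5952 0.1115 0.108 ] 135.54888908829201 0.1069510490585269
ptr [0.5348 0.028  0.078 ] 183.57779182227048 0.1369964587324633
[0.67156774 0.03657519 0.082     ]
```

```bash
python3 -m crank '[[[0,0,-0.7,0,42],[0,0,-0.7,0,42],[0,0,-0.7,0,42],[0,0,-0.7,0,42],[0,0,-0.58,0,42],[0,0,0,0,42],[0,0,0,0,14],[0,0,0,0,14],[0,0,0,0,14],[0,0,0,0,14],[0,0,0.04,0,14],[0,0,0,0,14]]]' 40
python3 -c "
from h import *
arc(44.5,9)"
```

```text
t: 38.7
ee_pos: [0.5917, 0.1055, 0.1025]
ee_rot: [1.12, 2.933, -0.0]
ft_force: [3.5, -1.5, -7.4]
finger_gap: 0.0186
t 38.7 tcp [0.5917 0.1055 0.1025] yaw 48.19 tilt 0.08 F [ 3.5 -1.5 -7.4] gap 0.0186 j [-0.04  0.13 -0.13  1.31 -0.    0.69]
ang 139.36624931806773 r 0.11206827267686195
[-0.149,-0.190,0,0.99,10],[-0.132,-0.202,0,0.99,10],[-0.114,-0.213,0,0.99,10],[-0.096,-0.222,0,0.99,10],[-0.076,-0.229,0,0.99,10],[-0.056,-0.235,0,0.99,10],[-0.036,-0.239,0,0.99,10],[-0.015,-0.241,0,0.99,10],[0.006,-0.242,0,0.99,10],
```

```bash
python3 -m crank '[[[-0.149,-0.19,0,0.98,14],[-0.132,-0.202,0,0.98,14],[-0.114,-0.213,0,0.98,14],[-0.096,-0.222,0,0.98,14],[-0.076,-0.229,0,0.98,14],[-0.056,-0.235,0,0.98,14],[-0.036,-0.239,0,0.98,14],[-0.015,-0.241,0,0.98,14],[0.005,-0.218,0,0.96,14],[0,0,0,0,14],[0,0,0,0,14],[0,0,0,0,50],[0,0,0,0,50],[0,0,0,0,50],[0,0,0.6,0,50],[0,0,0.9,0,50],[0,0,0.9,0,50],[0,0,0.9,0,50],[0,0,0,0,50],[0,0,0,0,50]]]'
python3 - <<'E'
from h import *
s,R,y=tool(); im,i=cam('wrist'); save(im,'w12.png')
im2,_=cam('top'); save(im2,'t12.png')
o=np.zeros((600,800,3),np.uint8)
o[:400,:400]=cv2.resize(cv2.imread('pics/w12.png')[160:360,220:420],(400,400),interpolation=cv2.INTER_CUBIC); o[:400,400:]=cv2.resize(cv2.imread('pics/t12.png')[180:280,210:310],(400,400),interpolation=cv2.INTER_CUBIC)
cv2.imwrite('pics/c12.png',o)
E
```

```text
t: 40.37
ee_pos: [0.5657, 0.0261, 0.2375]
ee_rot: [-0.059, 3.136, -0.002]
ft_force: [0.2, -0.4, -1.1]
finger_gap: 0.0495
t 40.37 tcp [0.5657 0.0261 0.2375] yaw 92.17 tilt 0.3 F [ 0.2 -0.4 -1.1] gap 0.0495 j [-0.18 -0.01 -0.03  1.55 -0.   -0.22]
```

View pics/c12.png

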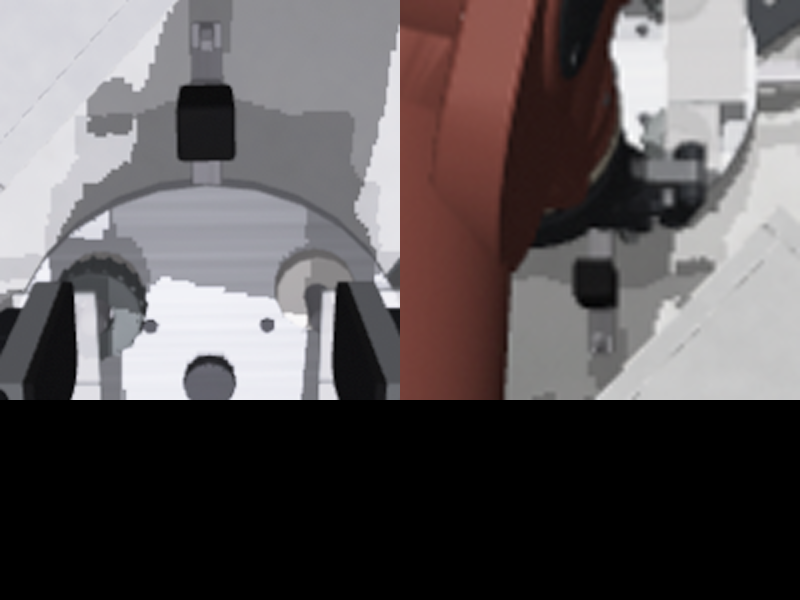

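Run:
```python
from h import *
i=camera_info('wrist')
hub=onz(i,324.5,350.5,.082);k=onz(i,323.2,228,.108);p=onz(i,323.7,180,.078)
for n,q in dict(knob=k,ptr=p).items():
    d=q-hub; print(n,q.round(4),np.degrees(np.arctan2(d[1],d[0]))%360,np.hypot(*d[:2]))
e=(p-hub)/np.linalg.norm((p-hub)[:2]); print('lateral mm',1000*(e[0]*(k-hub)[1]-e[1]*(k-hub)[0]))
```

```text
knob [0.5589 0.0282 0.108 ] 182.81055495418843 0.1095811837005324
ptr [0.5318 0.0276 0.078 ] 182.5046691708967 0.1367583193024249
lateral mm 0.5850198263837574
```

```bash
python3 -m crank '[[[0,0,0.8,0,50],[0,0,0.5,0,50],[-0.5,0.6,0,0,50],[-0.5,0.6,0,0,50],[-0.5,0.6,0,0,50],[-0.5,0.6,0,0,50],[-0.5,0.6,0,0,50],[-0.5,0.6,0,0,50],[-0.1,0.6,0,0,50],[0,0,0,0,50],[0,0,0,0,50]]]'
python3 - <<'E'
from h import *
tool(); T,it=cam('top');S,_=cam('side'); save(T,'t13.png'); save(S,'s13.png')
T=cv2.imread('pics/t13.png');S=cv2.imread('pics/s13.png')
for n,a in (('t',T),('s',S)):
    b=cv2.imread({'t':'pics/top0.png','s':'pics/side0.png'}[n])
    df=cv2.absdiff(a,b).max(2)
    for nm,(x,y) in (dict(tape=(395,271),vial=(434,259),tin=(252,331)) if n=='t' else dict(tape=(358,346),vial=(407,366),tin=(193,270))).items(): print(n,nm,(df[y-20:y+20,x-20:x+20]>40).sum())
o=np.zeros((600,800,3),np.uint8)
o[:400,:400]=cv2.resize(T[130:280,190:340],(400,400),interpolation=cv2.INTER_CUBIC); o[:300,400:]=cv2.resize(S[130:250,250:410],(400,300),interpolation=cv2.INTER_CUBIC)
o[300:,400:]=S[180:480,60:460]
cv2.imwrite('pics/c13.png',o)
E
```

```text
t: 41.38
ee_pos: [0.4394, 0.195, 0.285]
ee_rot: [0.064, -3.139, 0.001]
ft_force: [0.2, -0.3, -0.4]
finger_gap: 0.0497
t 41.38 tcp [0.4394 0.195  0.285 ] yaw 92.33 tilt 0.11 F [ 0.2 -0.3 -0.4] gap 0.0497 j [ 0.14 -0.24 -0.16  1.66 -0.    0.1 ]
t tape 0
t vial 0
t tin 0
s tape 0
s vial 0
s tin 0
```

View pics/c13.png

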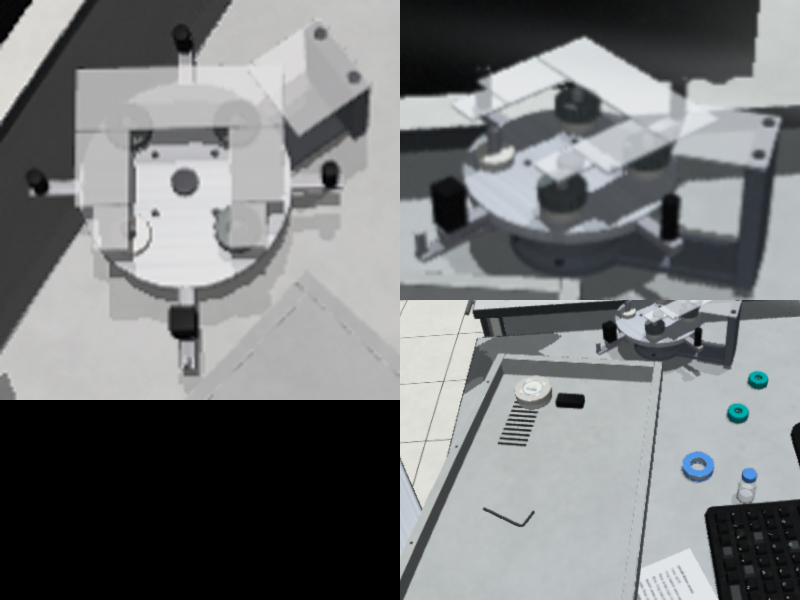

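The tray holds no more nuts. All three sit on shafts under the guard, each flat on its roller, and the knob is in line with the pointer. The tin, vial and tape roll show no change against the first pictures.

```bash
python3 -c "
from h import *
print(workorder.job_done())"
```

```text
the job is handed in; nothing more can be done
None
```

I pressed all three grey nuts in the tray onto three of the four shafts, turned the carousel by its pegs and knob, parked it and handed the job in at about 41 s. I found no fourth nut in the tray; the turquoise look-alikes were left alone.

**Nuts home:** Each nut stopped at a TCP height of about 0.102 m, which puts its centre at 0.092 m as required. Pressing further only raised the force to 32–35 N. The last pictures show all three flat on their rollers.

**Parking:** In the wrist view the knob lies about 0.6 mm off the pointer line (6 mm allowed).

**Bystanders:** The vial, tin and tape roll show no changed pixels between the first and last top and side views. The arm stands clear of everything.

**Disagreements:**
- The top and wrist cameras differed by up to about 5 mm sideways at the peg and hub, and by 8 to 9 mm at the pointer. I settled positions by gripping the peg and by force.
- The gripper reads 2–4 mm too narrow on the known sizes.
- The third nut, at the rear, was seen only through the clear guard.

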